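# Register the tube rack on the locating deck and lock it with the keeper

### The arm

A 6-joint arm with a two-finger parallel gripper is mounted at the origin on a cart in front of the work surface, level with it; the furniture and walls round the work are solid. World frame = base frame: x ahead of the robot, y to its left, z up, the work surface at z = 0. Lengths are in m, angles in degrees, forces in N, time in s.
With the tool pointing down it reaches from about 0.25 to 0.725 m from the base axis. Payload 9.7 kg.
Tool frame: the origin (TCP) lies midway between the tips of the shut fingers; the grasp point (between the pads) lies 19 mm behind it; z points along the fingers, y is the line along which they close (so a half turn about z gives the same grasp; the last joint's range is limited). The gripper opens to 85 mm and grips with 20 to 120 N. Pads are 22 mm wide; open, the fingers measure 114 mm over their backs; the gripper's body (76 mm by 85 mm) begins 54 mm behind the grasp point. The pads swing forward as they close: fully open they stand 13 mm farther back than shut.
Start: joints at [64.114, 4.979, 10.078, 95.1, 0, 90], TCP at [0.24, 0.495, 0.231] pointing down, gripper open.
Joint ranges: [-179.16, 179.16], [-48.56, 103.87], [-65.8, 70.77], [-126.05, 130.52], [-82.76, 87.17], [-180, 180]. Speed limits (degrees/s): [127.2, 127.2, 147.25, 180, 180, 180].

### API

Orientations are given as [roll, pitch, yaw] about the fixed x, y, z axes, in that order (R = Rz(yaw) Ry(pitch) Rx(roll)).
In Python, from workcell import * gives the robot as it stands.
- The arm moves only by the tool servo_tool, never from a script. Its argument "moves" is a list of rows, each a list of 4 numbers: the shift along the world's x, y, z in cm, then the turn about the world's z in rad. A call has 1 to 20 rows; each row is the pose to reach, as a shift and turn from the pose commanded when the call began; what a row does not reach only later rows make up. A row lasts 1/12 s, in which the tool goes at most 41.7 mm and 7.16 degrees, less where a joint would pass 70% of its speed; a pose out of reach is approached as far as the arm can. A call with a gripper value outside its range is refused whole. "claw" is the closure, from 0 (fully open) to 1 (shut), set as the call begins (left out, the last holds). The fingers move at their own pace and stop on an object; "force" is the grip in N (left out, the last holds). Time passes only in rows, so rows that repeat a pose let the fingers close. It gives the time, the measured TCP pose, the force, the opening and the grip force at its end, in the units of the state.
- get_obs(): the state, without advancing time (a new reading comes with each control period).
- camera(name): name is "scene" or "top"; returns the picture (384x512x3 uint8, red, green, blue); there is no depth.
- get_calibration(name): a dict with "fx", "fy", "cx", "cy" (pixels), "rvec" (rotation vector, rad) and "tvec" (3), from world to camera coordinates, as OpenCV has them. Camera axes: x right, y down, z forward; pixel columns grow to the right and rows downward; lengths in m; the calibration is good to about 2 mm. A picture is of the moment at which its call begins. get_calibration takes no time and is no camera call.
- job_done(): hands the job in; it is judged then, once.
The state is a dict: "time": time; "q": joint angles; "qd": joint speeds; "joint_efforts": joint torques, N m; "ee_pos": TCP position; "tcp_rot": TCP orientation; "wrist_force": force on the tool from outside, world axes, zero at the start; "torque": the same for the moment, N m; "opening": finger opening in m; "grasp_force": force on a finger pad.
Only numpy, scipy, OpenCV 4.12 (cv2) and the standard library are available. Lean on these libraries where they do the work, as an engineer would, in place of code of your own. Each camera call takes 0.05 s, during which the arm holds its last target. There are 200 camera calls.

### The job

The microtube rack lies askew on the metal locating deck: slide it along the deck, without lifting it, until it sits square and fully home against both the back rail and the side rail. Then lift the keeper up off the two hooks of its stand and set its two legs into the deck's sockets in front of the rack, upright and fully down, so that it holds the rack in place against the rails. Let go, and leave the other things on the worktop where they are.

Things in the scene. Friction and masses are not known exactly. Their poses are not given: they have to be found in the camera images.
- deck: Fixed aluminium plate on the worktop, left or right, turned up to 0.1 rad. Origin at worktop level; x -67.5 to 78.5, y -100 to 100, top z = 24 mm; +x away from the robot, +y left. Dark rails stand 18 mm above the top: back rail along y at the far edge, front face at x = 62, y -34 to 96 mm; side rail along x at the left edge, inner face at y = 85, x -4 to 56 mm.
- rack_home (a point): Point on the deck's top at deck x = 28, y = 31, z = 24 mm, with the deck's axes: where the rack's origin lies when the rack touches both rails, its long sides along the back rail (y).
- keeper_seat (a point): On the deck's top at deck x = -15, y = 31 mm, deck's axes: where the keeper's origin lies when fully down, crossbar along y, its plate 3 mm in front of the registered rack (it cannot go down if the rack is not home). The two chamfered sockets, 16 x 16 mm through the 24 mm deck, are centred 40 mm either side of this point along y.
- rack: Microtube rack, 68 (x) x 108 (y) mm, flat sides 28 mm high, 35 mm with the tube caps, about 0.16 kg, loose on the deck. Origin at the centre of its underside; long sides along y. It starts 18 to 38 mm nearer the robot than its home and 20 to 45 mm to the right of it, turned up to 0.3 rad.
- stand: Fixed grey stand, base 115 x 180 x 12 mm, turned up to 0.25 rad. Origin on the worktop below the middle of the hook seats; +x away from the robot. Posts 12 mm thick, 162 mm high at x = 55, y = -70 and 70 mm; each has an 8 mm wire hook reaching to -x, seat top 125 mm high at x = 0, upturned tip at x = -22 mm up to 143 mm.
- keeper: Loose steel T-shaped keeper, 12 mm thick (x), about 0.22 kg, symmetric. Origin mid-shoulder (plate's lower edge). Plate 100 mm wide (y), z 0 to 55; crossbar 160 mm long (y), z 55 to 73 mm: grip it from above at the middle. Two 12 mm round legs with tapered ends at y = -40, 40 down to z = -20. Starts hanging upright by the crossbar's ends, origin 70 mm above the worktop.
- marker: Grey and black marker pen, 134 mm long, 14 mm thick, lying on the worktop between the deck and the stand. To be left alone. Origin at the centre of its underside.
- beaker: Clear beaker, 56 mm wide, 70 mm tall, to the left. To be left alone. Origin at the centre of its underside.
- tip_box: Pipette-tip box, 90 x 120 x 90 mm, far left. To be left alone. Origin at the centre of its underside.
- white_bottle: Reagent bottle with screw cap, 56 mm wide, 118 mm tall, to the right. To be left alone. Origin at the centre of its underside.
- dish: Flat round dish, 90 mm wide, 15 mm high, to the right. To be left alone. Origin at the centre of its underside.
- tape_roll: Roll of tape lying flat, 100 mm wide, 25 mm high, far right. To be left alone. Origin at the centre of its underside.

How it is judged:
By the outcome, as a careful person would: the job done as asked, in the order asked, and still so for the second after the job is handed in, with the robot touching nothing.
It also fails if it takes over 72 s, if anything falls off the work surface, if the arm or the gripper's body presses on something with over 40 N, if the wrist force passes 120 N, or if a joint passes its speed limit or range.

## Working session

There is one attempt and no reset: what is moved stays moved. The work goes in short steps, Python scripts to look and compute and a tool call to move; the robot and the scene stay as the last step left them, time stands still between calls to the robot, and variables do not carry over. Pictures are saved under pics/ and viewed, at most 10 in all, crops included, and the job is handed in when it is done.

Besides the shell and the picture viewer there is one more tool, called by a JSON object that holds its "op" and its "data", one argument or row to a line. servo_tool: Moves the arm, as the interface text tells. Its arguments: {"type":"object","properties":{"moves":{"type":"array","items":{"type":"array","items":{"type":"number"}}},"claw":{"type":"number"},"force":{"type":"number"}},"required":["moves"]}

```bash
mkdir -p pics; ls; python3 - <<'E'
from workcell import *
import cv2
for n in("scene","top"):
    im=camera(n); cv2.imwrite(f"pics/{n}0.png",im[:,:,::-1]); c=get_calibration(n); print(n,c)
o=get_obs();print(o)
E
```

```text
pics
scene {'fx': 401.85413758428547, 'fy': 401.85413758428547, 'cx': 254.95595164900072, 'cy': 191.8289325629665, 'rvec': array([ 2.13798846, -1.08462824,  0.45931957]), 'tvec': array([-0.32293432,  0.36374666,  1.25805311])}
top {'fx': 463.13748842636846, 'fy': 463.13748842636846, 'cx': 249.44525610879188, 'cy': 192.45153759794198, 'rvec': array([ 1.94445468, -1.67457139,  0.59275822]), 'tvec': array([-0.07004618,  0.44270669,  1.59614784])}
{'time': 0.1, 'q': array([ 6.41127399e+01,  5.00696784e+00,  1.00412205e+01,  9.51004702e+01,
       -4.13249759e-05,  8.99987656e+01]), 'qd': array([ 0.07997181, -0.06105744,  0.11515292,  0.01289674, -0.01961748,
       -0.03861777]), 'joint_efforts': array([ 8.33049171e-05, -5.21559763e+01,  4.65654588e+01,  1.60013360e-02,
        5.51770086e-05, -3.96888674e-05]), 'ee_pos': array([0.24004372, 0.49462993, 0.23068333]), 'tcp_rot': array([-1.79933782e+02,  3.98983053e-05,  1.54113974e+02]), 'wrist_force': array([ 0.71342743,  0.11912134, -0.30464656]), 'torque': array([-0.01829754,  0.01155337, -0.00817611]), 'grasp_force': 0.0, 'opening': 0.0852413820797468}
```

View pics/scene0.png

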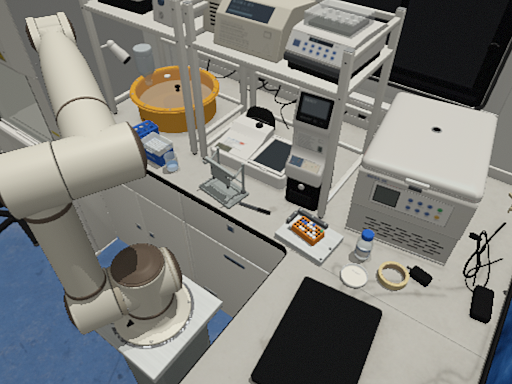

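View pics/top0.png

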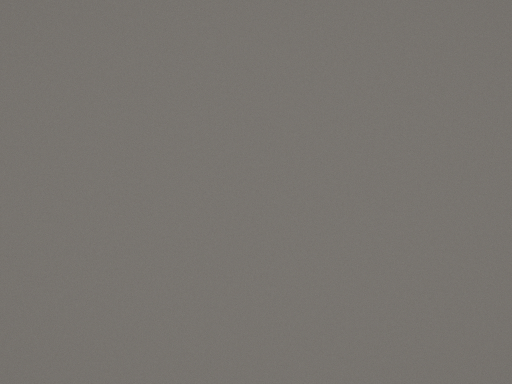

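The scene view shows the deck with the orange-capped rack at about (308,232), the stand and keeper at about (225,182) and the marker at (256,209). The top view is a uniform grey, so it is blank or blocked. I'll check it again and enlarge the scene.

```bash
cat > h.py <<'E'
from workcell import *
import cv2, numpy as np
def cal(n):
    c=get_calibration(n);K=np.array([[c["fx"],0,c["cx"]],[0,c["fy"],c["cy"]],[0,0,1.]])
    return K,np.array(c["rvec"]),np.array(c["tvec"])
def proj(n,P):
    K,r,t=cal(n);return cv2.projectPoints(np.array(P,float).reshape(-1,1,3),r,t,K,None)[0].reshape(-1,2)
def ray(n,uv):
    K,r,t=cal(n);R=cv2.Rodrigues(r)[0];d=np.c_[np.atleast_2d(uv),np.ones(len(np.atleast_2d(uv)))]@np.linalg.inv(K).T@R
    return -R.T@t,d
def onz(n,uv,z):
    o,d=ray(n,np.array(uv,float));z=np.asarray(z,float);s=(z-o[2])/d[:,2];return o+s[:,None]*d
def mean(n,k=4): return np.mean([camera(n).astype(float) for _ in range(k)],0)
E
python3 - <<'E'
from h import *
t=camera("top");print("top std",t.std(),[ray(n,[[256,192]])[0].round(3) for n in("scene","top")])
im=mean("scene").astype(np.uint8);np.save("s0.npy",im)
def crop(n,x,y,w,h,k):cv2.imwrite(f"pics/{n}.png",cv2.resize(im[y:y+h,x:x+w,::-1],None,fx=k,fy=k,interpolation=cv2.INTER_CUBIC))
crop("deckA",268,202,82,62,9)
crop("standA",188,138,88,66,9)
print(onz("scene",[[308,232],[225,195]],[.024,0.012]).round(3))
E
```

```text
top std 3.9248466625058653 [array([-0.33 , -0.634,  1.144]), array([-0.639, -0.163,  1.521])]
[[ 0.537 -0.245  0.024]
 [ 0.515  0.123  0.012]]
```

View pics/deckA.png

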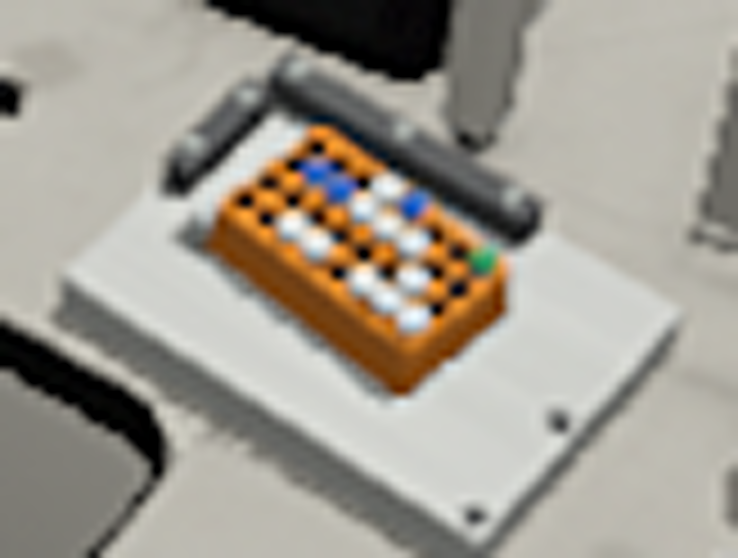

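View pics/standA.png

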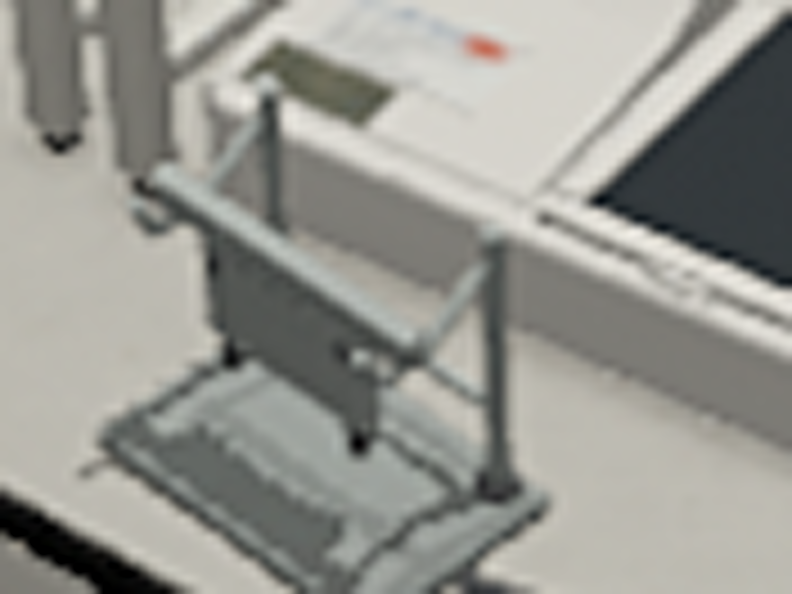

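The deck crop shows the top-plate corners at crop px (62,280) near-left, (485,550) near-right and (680,315) far-right. The orange rack's top runs from (215,205) and (320,125) to (505,265). In the stand crop the crossbar top goes from (160,175) to (415,355), hanging level on both hooks. Next come sub-pixel edge fits.

```bash
cat >> h.py <<'E'
from scipy.optimize import least_squares
from scipy.ndimage import map_coordinates
def edge(im,a,b,w=2.5,n=25,ch=None,sgn=0):
    """subpixel max-gradient points along the pixel line a-b; sgn: sign of gradient along the normal (-dy,dx)"""
    g=im.mean(2) if ch is None else ch
    a,b=np.array(a,float),np.array(b,float);d=(b-a)/np.linalg.norm(b-a);nn=np.array([-d[1],d[0]])
    out=[]
    s=np.linspace(-w,w,int(20*w)+1)
    for t in np.linspace(.08,.92,n):
        p=a+t*(b-a)+s[:,None]*nn
        v=map_coordinates(g,[p[:,1],p[:,0]],order=1);gr=np.gradient(cv2.GaussianBlur(v.reshape(1,-1),(0,0),5).ravel())
        gr=gr*sgn if sgn else abs(gr);gr=np.clip(gr,0,None)
        k=np.argmax(gr);lo,hi=max(0,k-8),k+9;ss=(gr[lo:hi]*s[lo:hi]).sum()/max(gr[lo:hi].sum(),1e-9)
        out.append(a+t*(b-a)+ss*nn)
    return np.array(out)
def fit(groups,x0):
    """groups: (world pts, axis 0/1, value); pose x,y,yaw"""
    def f(p):
        c,s=np.cos(p[2]),np.sin(p[2]);r=[]
        for P,ax,v in groups:
            d=P[:,:2]-p[:2];l=np.c_[c*d[:,0]+s*d[:,1],-s*d[:,0]+c*d[:,1]];r.append((l[:,ax]-v)*1e3)
        return np.concatenate(r)
    q=least_squares(f,x0,loss="soft_l1");r=f(q.x);k=0
    for P,ax,v in groups: print("  axis",ax,v,"mean %.2f std %.2f mm"%(r[k:k+len(P)].mean(),r[k:k+len(P)].std()));k+=len(P)
    return q.x
def px(o,pts,k=9.): return (np.array(pts,float)+.5)/k-.5+np.array(o)
def deckpose(im):
    D=lambda *p:px((268,202),p)
    e=lambda a,b:onz("scene",edge(im,*D(a,b)),.024)
    return fit([(e((62,283),(480,547)),0,-.0675),(e((485,550),(678,318)),1,-.1),(e((62,278),(160,197)),1,.1),(e((560,247),(675,312)),0,.0785)],[.54,-.24,0])
E
python3 - <<'E'
from h import *
im=np.load("s0.npy").astype(float)
d=deckpose(im);print("deck",d.round(4))
R=lambda *p:px((268,202),p)
sat=im[:,:,0]-im[:,:,2]
e=lambda a,b,z:onz("scene",edge(im,*R(a,b),ch=sat),z)
c=R((213,248),(400,393),(505,305),(215,205),(320,125),(508,262),(405,350))
print("rough top corners",onz("scene",c[3:],.052).round(3).tolist()); print("rough bottom",onz("scene",c[:3],.024).round(3).tolist())
r=fit([(e((213,248),(400,393),.024),0,-.034),(e((400,393),(503,308),.024),1,-.054),(e((320,125),(508,262),.052),0,.034),(e((215,205),(320,125),.052),1,.054)],[.53,-.24,0]);print("rack",r.round(4))
S=lambda *p:px((188,138),p)
b=S((160,175),(415,355));print("bar ends",onz("scene",b,.143).round(4).tolist())
print(np.linalg.norm(np.diff(onz("scene",b,.143),axis=0)))
for u in ((155,165),(427,352)),((150,185),(405,362)):
    p=onz("scene",edge(im,*S(*u),w=1.5),.143);k=np.polyfit(p[:,1],p[:,0],1);print(k,p[0].round(4),p[-1].round(4))
c,s=np.cos(d[2]),np.sin(d[2])
for n,x,y in("home",.028,.031),("seat",-.015,.031):print(n,d[0]+c*x-s*y,d[1]+s*x+c*y)
dd=r[:2]-d[:2];print("rack in deck",c*dd[0]+s*dd[1],-s*dd[0]+c*dd[1],r[2]-d[2])
E
```

```text
axis 0 -0.0675 mean -0.50 std 0.40 mm
  axis 1 -0.1 mean -0.86 std 1.95 mm
  axis 1 0.1 mean 0.15 std 1.47 mm
  axis 0 0.0785 mean 0.51 std 0.38 mm
deck [ 0.5244 -0.2514 -0.0636]
rough top corners [[0.511, -0.188, 0.052], [0.572, -0.2, 0.052], [0.554, -0.297, 0.052], [0.492, -0.286, 0.052]]
rough bottom [[0.513, -0.189, 0.024], [0.494, -0.287, 0.024], [0.556, -0.298, 0.024]]
  axis 0 -0.034 mean 1.55 std 0.28 mm
  axis 1 -0.054 mean 2.85 std 0.30 mm
  axis 0 0.034 mean -3.10 std 3.01 mm
  axis 1 0.054 mean -4.50 std 3.22 mm
rack [ 0.5334 -0.2438 -0.1878]
bar ends [[0.534, 0.2291, 0.143], [0.5089, 0.0692, 0.143]]
0.16183407569408442
[0.13939418 0.50118359] [0.5319 0.2199 0.143 ] [0.5124 0.0786 0.143 ]
[0.14285702 0.49660689] [0.5274 0.2157 0.143 ] [0.5088 0.0828 0.143 ]
home 0.5543430194109825 -0.22223570499808115
seat 0.511429843700979 -0.21950452384657176
rack in deck 0.00844230282371408 0.00815737921694536 -0.12423027315446854
```

The deck is at about (0.524,-0.251), yaw -0.064, with edge residuals under 1 mm. The keeper bar measures 162 mm (160 given), centred near (0.52,0.149), yaw -0.14. The rack is about 20 mm short of home in x and 23 mm in y, which is plausible. First I move with part-open fingers to a point in front of the rack, yaw along the deck.

{"op": "servo_tool", "data": {
  "moves": [
    [3,-4,0,0.1],
    [6,-8,0,0.2],
    [9,-12,0,0.3],
    [12,-16,0,0.389],
    [13,-20,0,0.389],
    [14,-24,0,0.389],
    [15,-28,0,0.389],
    [16,-32,0,0.389],
    [17,-36,0,0.389],
    [18,-40,0,0.389],
    [19,-44,0,0.389],
    [20,-48,0,0.389],
    [20.5,-52,0,0.389],
    [21,-56,0,0.389],
    [21.3,-60,0,0.389],
    [21.3,-64,0,0.389],
    [21.3,-68,0,0.389],
    [21.3,-71,0,0.389],
    [21.3,-73.3,0,0.389],
    [21.3,-73.3,0,0.389]
  ],
  "claw": 0.3,
  "force": 40
}}

```text
time: 2.02
ee_pos: [0.4526, -0.2429, 0.2304]
tcp_rot: [-179.9, -0.0, 176.1]
wrist_force: [1.0, -1.0, -0.2]
opening: 0.0596
grasp_force: 0.0
```

{"op": "servo_tool", "data": {
  "moves": [
    [0,0,-3,0],
    [0,0,-7,0],
    [0,0,-11,0],
    [0,0,-14,0],
    [0,0,-17,0],
    [0,0,-18.5,0],
    [0,0,-19.5,0],
    [0,0,-19.5,0],
    [0,0,-19.5,0]
  ]
}}

```text
time: 2.77
ee_pos: [0.4534, -0.2381, 0.0369]
tcp_rot: [-180.0, 0.0, 176.4]
wrist_force: [-0.4, 0.0, 0.4]
opening: 0.0599
grasp_force: 0.0
```

```bash
python3 - <<'E'
from h import *
t=camera("top");print("top",t.std())
im=mean("scene",2).astype(np.uint8);np.save("s1.npy",im)
cv2.imwrite("pics/s1.png",cv2.resize(im[195:270,260:360,::-1],None,fx=8,fy=8,interpolation=cv2.INTER_CUBIC))
print(get_obs()["ee_pos"],get_obs()["wrist_force"])
E
```

```text
top 3.923170281629024
[ 0.45402332 -0.23858173  0.03793259] [-0.35089881  0.41232268  0.39344256]
```

View pics/s1.png

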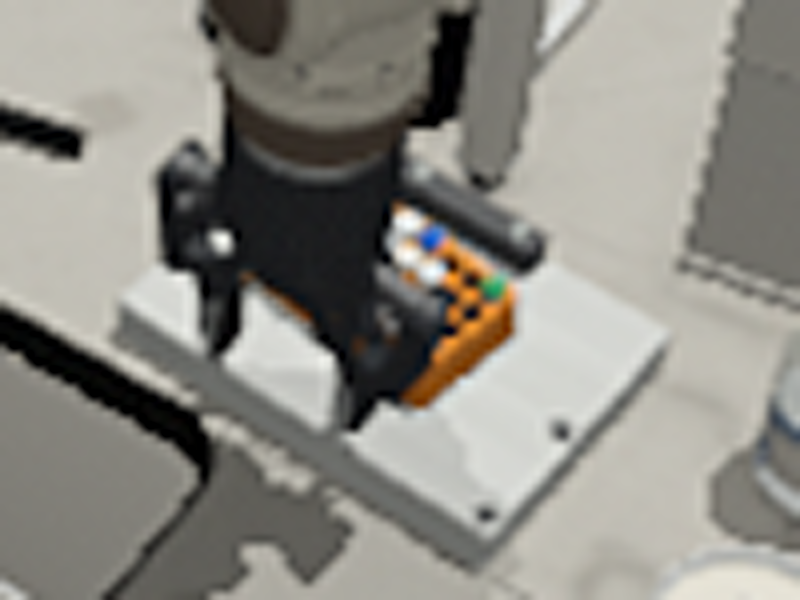

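The two fingers stand on the deck in front of the rack's near side, tips at about (215,350) and (350,425). The top camera is still blank. I push along deck +x, slowly.

{"op": "servo_tool", "data": {
  "moves": [
    [0.4,-0.02,0,0],
    [0.8,-0.05,0,0],
    [1.2,-0.08,0,0],
    [1.5,-0.1,0,0],
    [1.8,-0.11,0,0],
    [2.1,-0.13,0,0],
    [2.4,-0.15,0,0],
    [2.6,-0.17,0,0],
    [2.8,-0.18,0,0],
    [3.0,-0.19,0,0],
    [3.2,-0.2,0,0],
    [3.4,-0.22,0,0],
    [3.6,-0.23,0,0],
    [3.8,-0.24,0,0],
    [4.0,-0.25,0,0],
    [4.2,-0.27,0,0],
    [4.4,-0.28,0,0],
    [4.6,-0.29,0,0],
    [4.8,-0.31,0,0],
    [5.0,-0.32,0,0]
  ]
}}

```text
time: 4.58
ee_pos: [0.5033, -0.2414, 0.0363]
tcp_rot: [180.0, -0.0, 176.4]
wrist_force: [-1.5, 0.2, 0.1]
opening: 0.0597
grasp_force: 0.5
```

{"op": "servo_tool", "data": {
  "moves": [
    [0.05,0,0,0],
    [0.1,-0.01,0,0],
    [0.15,-0.01,0,0],
    [0.2,-0.01,0,0],
    [0.25,-0.02,0,0],
    [0.3,-0.02,0,0],
    [0.35,-0.02,0,0],
    [0.4,-0.03,0,0],
    [0.45,-0.03,0,0],
    [0.5,-0.03,0,0]
  ]
}}

```text
time: 5.42
ee_pos: [0.5079, -0.2417, 0.0363]
tcp_rot: [-180.0, -0.0, 176.4]
wrist_force: [-5.3, 0.7, 2.4]
opening: 0.0596
grasp_force: 2.4
```

{"op": "servo_tool", "data": {
  "moves": [
    [0.05,0,0,0],
    [0.1,-0.01,0,0],
    [0.15,-0.01,0,0],
    [0.2,-0.01,0,0],
    [0.2,-0.01,0,0],
    [0.2,-0.01,0,0]
  ]
}}

```text
time: 5.92
ee_pos: [0.508, -0.2416, 0.0362]
tcp_rot: [180.0, -0.2, 176.4]
wrist_force: [-13.5, 1.7, 7.3]
opening: 0.0598
grasp_force: 6.7
```

```bash
python3 - <<'E'
from h import *
o=get_obs();print(o["ee_pos"],o["wrist_force"],o["torque"],o["tcp_rot"])
E
```

```text
[ 0.50804071 -0.24159194  0.03624467] [-13.47943718   1.68745829   7.27243832] [ 0.26226487  2.55364224 -0.17934391] [179.98953673  -0.23772201 176.35732802]
```

The rack is pressed on the back rail at 13.5 N. The TCP is at deck x = -17.0, exactly as geometry predicts. I'll check the bottle's clearance before the y push.

```bash
python3 - <<'E'
from h import *
im=np.load("s0.npy").astype(int);m=((im[:,:,2]-im[:,:,0]>50)&(np.arange(512)>345)&(np.arange(512)<390)).astype(np.uint8)
m[:200]=0;ys,xs=np.nonzero(m);print(len(xs),xs.mean(),ys.mean(),ys.min(),ys.max(),onz("scene",[[xs.mean(),ys.min()+2]],.118),onz("scene",[[xs.mean(),ys.mean()]],.105))
E
```

```text
122 367.45081967213116 234.48360655737704 229 240 [[ 0.58461112 -0.43411256  0.118     ]] [[ 0.58228368 -0.43801208  0.105     ]]
```

{"op": "servo_tool", "data": {
  "moves": [
    [-0.5,0,0,0],
    [-1.5,0.1,0,0],
    [-3,0.2,0,0],
    [-3,0.2,2,0],
    [-3,0.2,5,0],
    [-3,0.2,9,0]
  ],
  "claw": 0.7
}}

```text
time: 6.42
ee_pos: [0.4783, -0.239, 0.125]
tcp_rot: [179.9, -0.2, 176.4]
wrist_force: [-0.1, -0.7, 0.9]
opening: 0.0251
grasp_force: 0.0
```

{"op": "servo_tool", "data": {
  "moves": [
    [1,-1.5,0,-0.12],
    [2,-3,0,-0.24],
    [3,-4.5,0,-0.36],
    [4,-6,0,-0.48],
    [5,-7,0,-0.6],
    [6,-8,0,-0.72],
    [6.4,-8.5,0,-0.84],
    [6.4,-8.5,0,-0.96],
    [6.4,-8.5,0,-1.08],
    [6.4,-8.5,0,-1.2],
    [6.4,-8.5,0,-1.32],
    [6.4,-8.5,0,-1.44],
    [6.4,-8.5,0,-1.571],
    [6.4,-8.5,-2,-1.571],
    [6.4,-8.5,-5,-1.571],
    [6.4,-8.5,-7.5,-1.571],
    [6.4,-8.5,-9,-1.571],
    [6.4,-8.5,-9,-1.571]
  ]
}}

```text
time: 7.92
ee_pos: [0.542, -0.3236, 0.0323]
tcp_rot: [-179.7, -0.2, 86.4]
wrist_force: [-0.5, 0.3, -0.5]
opening: 0.0258
grasp_force: 0.0
```

{"op": "servo_tool", "data": {
  "moves": [
    [0.01,0.2,0,0],
    [0.03,0.4,0,0],
    [0.04,0.6,0,0],
    [0.05,0.8,0,0],
    [0.06,1.0,0,0],
    [0.08,1.2,0,0],
    [0.09,1.4,0,0],
    [0.1,1.6,0,0],
    [0.11,1.8,0,0],
    [0.13,2.0,0,0],
    [0.14,2.2,0,0],
    [0.15,2.4,0,0],
    [0.17,2.6,0,0],
    [0.18,2.8,0,0],
    [0.19,3.0,0,0],
    [0.2,3.15,0,0],
    [0.21,3.3,0,0],
    [0.22,3.4,0,0],
    [0.22,3.5,0,0]
  ]
}}

```text
time: 9.5
ee_pos: [0.5463, -0.2897, 0.0363]
tcp_rot: [-180.0, 0.0, 86.4]
wrist_force: [0.1, 0.0, -0.6]
opening: 0.0257
grasp_force: 0.3
```

{"op": "servo_tool", "data": {
  "moves": [
    [0,0.05,0,0],
    [0.01,0.1,0,0],
    [0.01,0.15,0,0],
    [0.01,0.2,0,0],
    [0.02,0.25,0,0],
    [0.02,0.3,0,0],
    [0.02,0.35,0,0],
    [0.02,0.35,0,0]
  ]
}}

```text
time: 10.17
ee_pos: [0.5465, -0.2862, 0.0363]
tcp_rot: [-180.0, -0.0, 86.4]
wrist_force: [-0.1, 0.2, 0.7]
opening: 0.0258
grasp_force: 0.1
```

```bash
python3 - <<'E'
from h import *
im=mean("scene",2).astype(np.uint8);np.save("s2.npy",im)
cv2.imwrite("pics/s2.png",cv2.resize(im[195:270,260:360,::-1],None,fx=8,fy=8,interpolation=cv2.INTER_CUBIC))
E
```

```text
(no output)
```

View pics/s2.png

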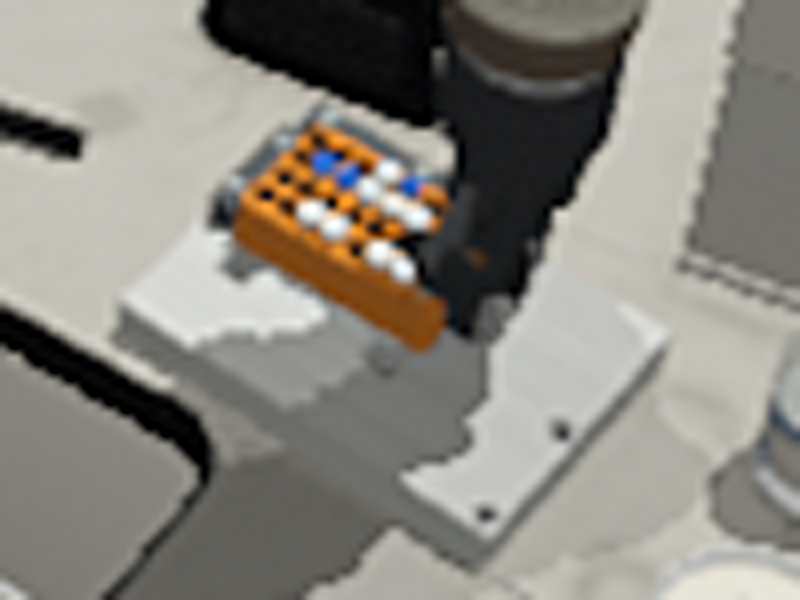

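The rack is nearly at the side rail, with its left side at (240,195), and both sockets are now visible at (240,262) and (385,357). I keep pushing in small steps.

{"op": "servo_tool", "data": {
  "moves": [
    [0,0.05,0,0],
    [0.01,0.1,0,0],
    [0.01,0.15,0,0],
    [0.01,0.2,0,0],
    [0.01,0.2,0,0]
  ]
}}

```text
time: 10.68
ee_pos: [0.5464, -0.2857, 0.0366]
tcp_rot: [-180.0, 0.2, 86.3]
wrist_force: [-2.3, -8.1, -0.1]
opening: 0.0256
grasp_force: 3.9
```

{"op": "servo_tool", "data": {
  "moves": [
    [0,0.05,0,0],
    [0,0.05,0,0],
    [0,0.05,0,0],
    [0,-0.5,0,0],
    [-0.1,-2,0,0],
    [-0.1,-3,2,0],
    [-0.1,-3,5,0],
    [-0.1,-3,9,0],
    [-2,-2.5,9,0.12],
    [-4,-2,9,0.24],
    [-6,0,9,0.36],
    [-7.5,2,9,0.48],
    [-8.5,4,9,0.6],
    [-8.5,6,9,0.72],
    [-8.5,7,9,0.84],
    [-8.5,7,9,0.96],
    [-8.5,7,9,1.08],
    [-8.5,7,9,1.2],
    [-8.5,7,9,1.32],
    [-8.5,7,9,1.44]
  ],
  "claw": 0.35
}}

```text
time: 12.35
ee_pos: [0.4618, -0.2148, 0.1264]
tcp_rot: [180.0, 0.0, 169.2]
wrist_force: [0.1, 0.0, -0.3]
opening: 0.0555
grasp_force: 0.0
```

{"op": "servo_tool", "data": {
  "moves": [
    [1,-0.1,-2,0.131],
    [1.5,-0.2,-5,0.131],
    [1.5,-0.2,-7.5,0.131],
    [1.5,-0.2,-9,0.131],
    [1.5,-0.2,-9,0.131],
    [2,-0.23,-9,0.131],
    [2.5,-0.26,-9,0.131],
    [3,-0.3,-9,0.131],
    [3.4,-0.32,-9,0.131],
    [3.7,-0.34,-9,0.131],
    [4,-0.36,-9,0.131],
    [4.2,-0.37,-9,0.131],
    [4.35,-0.38,-9,0.131],
    [4.45,-0.39,-9,0.131],
    [4.55,-0.4,-9,0.131],
    [4.65,-0.4,-9,0.131],
    [4.75,-0.41,-9,0.131],
    [4.82,-0.41,-9,0.131],
    [4.87,-0.42,-9,0.131],
    [4.92,-0.42,-9,0.131]
  ]
}}

```text
time: 14.02
ee_pos: [0.5095, -0.2183, 0.0362]
tcp_rot: [180.0, -0.1, 176.4]
wrist_force: [-9.5, 1.3, 5.3]
opening: 0.0555
grasp_force: 5.0
```

The rack is firm on the back rail again, at the same TCP x of -17.0 mm. I retreat toward the keeper, then check the rack and measure the crossbar with profiles.

{"op": "servo_tool", "data": {
  "moves": [
    [-1,0,0,0],
    [-3,0.2,1,0],
    [-4,0.3,4,0],
    [-4.5,1,8,-0.1],
    [-4.5,4,12,-0.2],
    [-4.5,8,16,-0.32],
    [-4.5,12,18,-0.44],
    [-4,16,18,-0.56],
    [-3,20,18,-0.68],
    [-2,23,18,-0.8],
    [-1.5,26,18,-0.92],
    [-1.5,26,18,-1.04],
    [-1.5,26,18,-1.16],
    [-1.5,26,18,-1.28],
    [-1.5,26,18,-1.4],
    [-1.5,26,18,-1.52],
    [-1.5,26,18,-1.64]
  ],
  "claw": 0.0
}}

```text
time: 15.43
ee_pos: [0.4956, 0.0415, 0.2163]
tcp_rot: [180.0, -0.0, 83.1]
wrist_force: [-1.2, 0.5, 0.3]
opening: 0.0854
grasp_force: 0.0
```

```bash
python3 - <<'E'
from h import *
o=get_obs();print(o["ee_pos"],o["tcp_rot"])
im=mean("scene",4);np.save("s3.npy",im.astype(np.uint8))
cv2.imwrite("pics/s3.png",cv2.resize(im[202:264,268:350,::-1].astype(np.uint8),None,fx=9,fy=9,interpolation=cv2.INTER_CUBIC))
d=deckpose(im);print("deck",d.round(4))
im=np.load("s0.npy").astype(float)
# world-x profiles across the bar at z=.143 for several positions along it
for y in(.10,.12,.135,.15,.165,.18,.20):
    xs=np.arange(-.016,.0165,.002)+.5215+.141*(y-.149)
    uv=proj("scene",np.c_[xs,y+0*xs-.141*(xs-.5215-.141*(y-.149)),.143+0*xs]);v=map_coordinates(im.mean(2),[uv[:,1],uv[:,0]],order=1);print(y,v.astype(int))
E
```

```text
[0.49559783 0.04150616 0.21630032] [ 1.79970580e+02 -1.27287675e-02  8.30919395e+01]
  axis 0 -0.0675 mean -0.51 std 0.41 mm
  axis 1 -0.1 mean -0.86 std 1.95 mm
  axis 1 0.1 mean 0.14 std 1.46 mm
  axis 0 0.0785 mean 0.50 std 0.33 mm
deck [ 0.5244 -0.2514 -0.0634]
0.1 [ 81  82  81  79  77  81  96 117 142 162 174 177 176 173 171 168 167]
0.12 [ 85  86  86  80  75  78  96 122 148 171 179 178 176 171 167 164 163]
0.135 [ 82  82  81  78  76  83  96 123 149 171 181 180 176 169 163 160 157]
0.15 [ 83  82  81  79  79  86 101 125 151 169 180 180 175 168 160 154 148]
0.165 [ 82  79  77  77  79  87 105 127 153 171 181 181 166 140 112  90 102]
0.18 [100  80  76  79  81  89 105 129 157 174 180 182 176 159 143 122 107]
0.2 [126 111  92  82  80  87 106 131 156 172 180 175 162 144 127 114 115]
```

View pics/s3.png

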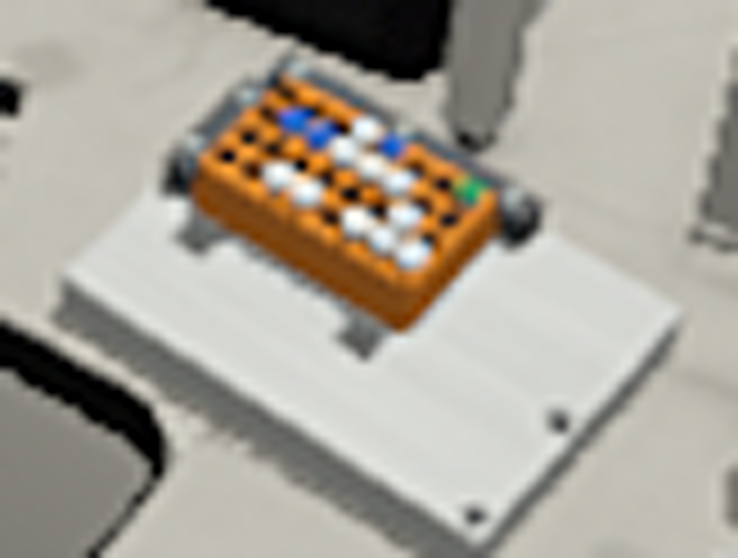

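The rack sits flush in the corner of both rails, with the two sockets showing clear in front at crop (200,235) and (360,338). Next I measure the bar's ends and the sockets with profiles.

```bash
python3 - <<'E'
from h import *
im=np.load("s0.npy").astype(float).mean(2)
y=np.arange(.055,.245,.002)
def L(y,off):  # along bar, offset perpendicular
    u=np.array([.99,-.14]);b=np.c_[.5215+.141*(y-.149),y]+off*u;return np.c_[b,.143+0*y]
uv=proj("scene",L(y,.0046));v=map_coordinates(im,[uv[:,1],uv[:,0]],order=1)
print([(round(a,3),int(b)) for a,b in zip(y,v) if a<.085 or a>.21])
im=np.load("s3.npy").astype(float).mean(2)
d=[.5244,-.2514,-.0635];c,s=np.cos(d[2]),np.sin(d[2])
def prof(P):
    P=np.array(P);uv=proj("scene",np.c_[d[0]+c*P[:,0]-s*P[:,1],d[1]+s*P[:,0]+c*P[:,1],.024+0*P[:,0]]);return map_coordinates(im,[uv[:,1],uv[:,0]],order=1).astype(int)
for x in(-.019,-.015,-.012):
  for y0 in(.071,-.009):
    t=np.arange(-.016,.0165,.002);print("x",x,"y",y0,prof([(x,y0+q) for q in t]))
for y0 in(.071,.074,-.009,-.006):
    t=np.arange(-.035,.0,.002);print("along x from -35, y",y0,prof([(q,y0) for q in t]))
E
```

```text
[(np.float64(0.055), 184), (np.float64(0.057), 185), (np.float64(0.059), 180), (np.float64(0.061), 172), (np.float64(0.063), 162), (np.float64(0.065), 140), (np.float64(0.067), 124), (np.float64(0.069), 117), (np.float64(0.071), 115), (np.float64(0.073), 118), (np.float64(0.075), 135), (np.float64(0.077), 159), (np.float64(0.079), 182), (np.float64(0.081), 178), (np.float64(0.083), 177), (np.float64(0.211), 184), (np.float64(0.213), 181), (np.float64(0.215), 180), (np.float64(0.217), 182), (np.float64(0.219), 181), (np.float64(0.221), 181), (np.float64(0.223), 181), (np.float64(0.225), 182), (np.float64(0.227), 184), (np.float64(0.229), 183), (np.float64(0.231), 172), (np.float64(0.233), 158), (np.float64(0.235), 142), (np.float64(0.237), 125), (np.float64(0.239), 114), (np.float64(0.241), 111), (np.float64(0.243), 113)]
x -0.019 y 0.071 [217 216 209 188 154 113  97  97 107 110 122 154 182 200 213 215 215]
x -0.019 y -0.009 [213 214 203 178 139 105  92  93  97 101 102 141 178 199 212 214 213]
x -0.015 y 0.071 [221 215 206 184 152 121 103  99  98 101 116 138 172 202 216 219 219]
x -0.015 y -0.009 [213 213 206 184 142 108  99  97  97  97 112 137 165 193 209 213 215]
x -0.012 y 0.071 [210 214 198 168 135 107 102 104 104 103 109 136 171 199 218 223 222]
x -0.012 y -0.009 [216 217 212 188 155 119  98 103 107 107 106 128 154 176 189 197 206]
along x from -35, y 0.071 [212 213 213 214 204 187 162 129 107  96  98 102 106 109 109 107  95  81]
along x from -35, y 0.074 [212 212 212 210 206 197 170 140 107 109 108 102 106 110 111 103  90  72]
along x from -35, y -0.009 [215 215 216 216 208 183 146 113  97  93  97 104 110 114 115 112  95  78]
along x from -35, y -0.006 [215 215 216 213 206 188 158 125  99 101 102 102 110 118 123 111  92  71]
```

The bar top measures 160 mm long (as given), centred at about (0.527,0.155), yaw -0.136. I move above it, then descend.

{"op": "servo_tool", "data": {
  "moves": [
    [1,3,0,0],
    [2,6,0,0],
    [3,9,0,0],
    [3.13,11,0,0],
    [3.13,11.43,0,0],
    [3.13,11.43,-1,0],
    [3.13,11.43,-3,0],
    [3.13,11.43,-5,0],
    [3.13,11.43,-7,0],
    [3.13,11.43,-8.5,0],
    [3.13,11.43,-9.5,0],
    [3.13,11.43,-10.1,0],
    [3.13,11.43,-10.1,0],
    [3.13,11.43,-10.1,0]
  ]
}}

```text
time: 16.8
ee_pos: [0.5272, 0.1554, 0.1158]
tcp_rot: [180.0, -0.0, 83.4]
wrist_force: [0.3, -0.1, 0.2]
opening: 0.0854
grasp_force: 0.0
```

{"op": "servo_tool", "data": {
  "moves": [
    [0,0,0,0],
    [0,0,0,0],
    [0,0,0,0],
    [0,0,0,0],
    [0,0,0,0],
    [0,0,0,0],
    [0,0,0,0],
    [0,0,0,0],
    [0,0,0,0],
    [0,0,0,0]
  ],
  "claw": 1.0,
  "force": 60
}}

```text
time: 17.63
ee_pos: [0.5272, 0.1559, 0.1156]
tcp_rot: [180.0, -0.0, 83.4]
wrist_force: [-1.1, 0.8, 3.1]
opening: 0.011
grasp_force: 60.3
```

Gripped: the opening is 11 mm with low side force. I lift straight up and then carry high.

{"op": "servo_tool", "data": {
  "moves": [
    [0,0,0.3,0],
    [0,0,0.8,0],
    [0,0,1.5,0],
    [0,0,2.5,0],
    [0,0,3.5,0],
    [0,0,4.5,0],
    [0,0,5.5,0],
    [0,0,6,0],
    [0,0,6,0]
  ]
}}

```text
time: 18.38
ee_pos: [0.5277, 0.156, 0.1771]
tcp_rot: [179.9, -0.1, 83.4]
wrist_force: [1.1, 0.9, -1.1]
opening: 0.0111
grasp_force: 59.6
```

{"op": "servo_tool", "data": {
  "moves": [
    [0,0,1,0],
    [0,0,3,0],
    [0,0,5,0],
    [0,0,6,0],
    [0,-1,6,0],
    [0,-3,6,0],
    [0,-6,6,0],
    [0,-9,6,0.01],
    [-0.2,-12,6,0.02],
    [-0.4,-15,6,0.03],
    [-0.6,-18,6,0.04],
    [-0.8,-21,6,0.05],
    [-1,-24,6,0.052],
    [-1.2,-27,6,0.052],
    [-1.3,-30,6,0.052],
    [-1.4,-33,6,0.052],
    [-1.5,-35,6,0.052],
    [-1.56,-36.5,6,0.052],
    [-1.56,-37.2,6,0.052],
    [-1.56,-37.43,6,0.052]
  ]
}}

```text
time: 20.05
ee_pos: [0.5109, -0.2197, 0.2342]
tcp_rot: [-179.9, -0.0, 86.3]
wrist_force: [-0.1, -0.7, -2.0]
opening: 0.0112
grasp_force: 59.7
```

{"op": "servo_tool", "data": {
  "moves": [
    [0,0,-2,0],
    [0,0,-4,0],
    [0,0,-6,0],
    [0,0,-8,0],
    [0,0,-9,0],
    [0,0,-10,0],
    [0,0,-10,0],
    [0,0,-10,0],
    [0,0,-10,0]
  ]
}}

```text
time: 20.8
ee_pos: [0.512, -0.2185, 0.1365]
tcp_rot: [179.9, 0.0, 86.4]
wrist_force: [-0.5, 0.9, -1.3]
opening: 0.0109
grasp_force: 59.6
```

```bash
python3 - <<'E'
from h import *
im=mean("scene",4).astype(np.uint8);np.save("s4.npy",im);o=get_obs();print(o["ee_pos"],o["tcp_rot"],o["wrist_force"],o["time"])
cv2.imwrite("pics/s4.png",cv2.resize(im[190:252,265:347,::-1],None,fx=9,fy=9,interpolation=cv2.INTER_CUBIC))
E
```

```text
[ 0.51189415 -0.21864683  0.13614088] [1.79929412e+02 2.52392624e-02 8.64059737e+01] [-0.57623721 -0.04768143 -0.54266026] 21.0
```

View pics/s4.png

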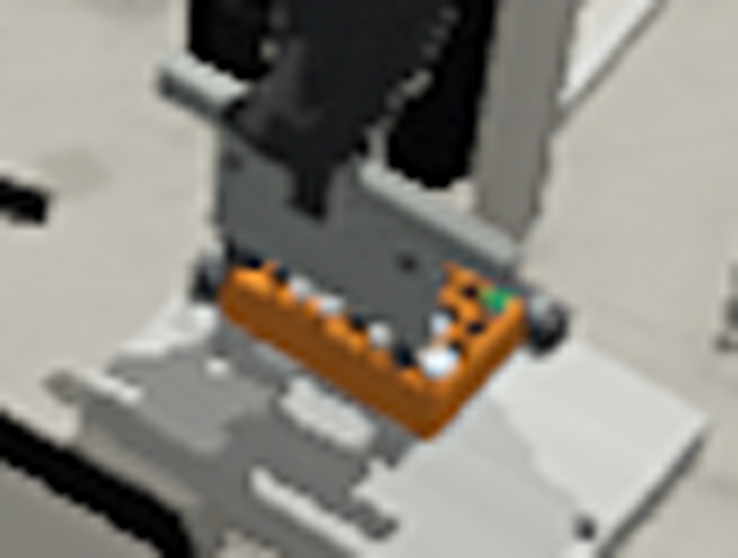

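The keeper is held level above the seat, with its bar ends at crop (160,75) and (520,250) and the right leg at about (405,355). I measure its ends and near edge in the camera frame against the sockets.

```bash
python3 - <<'E'
from h import *
im=np.load("s4.npy").astype(float).mean(2)
th=-.0628;c,s=np.cos(th),np.sin(th);o=np.array([.5119,-.2186])
def prof(P,z):
    P=np.array(P);w=o+np.c_[c*P[:,0]-s*P[:,1],s*P[:,0]+c*P[:,1]];uv=proj("scene",np.c_[w,z+0*w[:,0]]);return map_coordinates(im,[uv[:,1],uv[:,0]],order=1).astype(int)
z=.1635
t=np.arange(-.016,.0165,.002)
for y in(-.075,-.07,-.06,-.05,-.04,.055,.065,.07):print("across y",y,prof([(q,y) for q in t],z))
for x in(-.003,0,.003):
  print("x",x,"right end",prof([(x,-.08+q) for q in t],z),"left",prof([(x,.08+q) for q in t],z))
# legs: profile across y at plate plane front x=-6, heights of leg (origin z -10mm) 
for zz in(.082,.078):
  for y0 in(-.04,.04):print("leg z",zz,y0,prof([(-.006,y0+q) for q in t],zz))
E
```

```text
across y -0.075 [ 97  82  77  81  98 122 143 157 162 159 150 133 117 110 114 115 111]
across y -0.07 [ 91  78  75  81  99 122 145 156 160 159 151 138 122 115 113 114 116]
across y -0.06 [ 80  78  77  83  97 118 139 154 160 158 152 139 123 109 108 111 113]
across y -0.05 [ 83  80  79  83  97 121 143 156 160 161 166 172 178 182 184 174 159]
across y -0.04 [ 82  80  79  85  99 121 142 157 165 161 156 151 101  50   0   0   4]
across y 0.055 [107  80  73  85 103 132 160 183 191 187 181 148  86  35   1   4   8]
across y 0.065 [ 84  72  72  79 102 132 161 180 185 183 166 106  42   0   2   6   9]
across y 0.07 [138 111  93  82 100 129 158 179 189 187 168 134  70  20   0   1   3]
x -0.003 right end [180 179 182 182 173 154 133 126 133 147 152 150 153 152 149 149 156] left [173 172 168 169 172 166 168 177 186 186 185 184 183 184 184 183 182]
x 0 right end [185 185 184 182 176 166 151 138 143 154 159 164 161 160 160 161 159] left [188 184 188 189 185 180 180 182 184 185 184 183 183 183 183 182 181]
x 0.003 right end [185 184 182 180 177 170 161 152 145 151 154 155 158 156 155 155 156] left [181 175 172 179 185 181 182 182 181 182 183 182 182 182 182 181 180]
leg z 0.082 -0.04 [117 108  93  81  48  37  39  52  66  87 110 109 108 112 101 105 100]
leg z 0.082 0.04 [142 118  89  63  50  45  37  57 101 135 156 175 178 184 189 189 189]
leg z 0.078 -0.04 [ 92 102 101 106 106  77  62  65  76  86  99 100  97  93  93 104 114]
leg z 0.078 0.04 [138 133 132 126  98  68  53  64  90 113 131 146 154 166 183 190 189]
```

The keeper's bar is centred on the TCP to within about 0.5 mm in x, and its yaw matches the deck. The contact-based y agrees within the sockets' 2 mm clearance. I lower it.

{"op": "servo_tool", "data": {
  "moves": [
    [-0.03,0,-1,0],
    [-0.03,0,-2,0],
    [-0.03,0,-3,0],
    [-0.03,0,-3.8,0],
    [-0.03,0,-4.2,0],
    [-0.03,0,-4.4,0],
    [-0.03,0,-4.6,0],
    [-0.03,0,-4.8,0],
    [-0.03,0,-5,0],
    [-0.03,0,-5.1,0],
    [-0.03,0,-5.2,0]
  ]
}}

```text
time: 21.92
ee_pos: [0.5113, -0.2186, 0.0834]
tcp_rot: [180.0, 0.0, 86.4]
wrist_force: [0.9, -0.4, -1.6]
opening: 0.0111
grasp_force: 59.8
```

The legs are 6 mm into the sockets with no resistance. I continue down.

{"op": "servo_tool", "data": {
  "moves": [
    [0,0,-0.15,0],
    [0,0,-0.3,0],
    [0,0,-0.45,0],
    [0,0,-0.6,0],
    [0,0,-0.75,0],
    [0,0,-0.9,0],
    [0,0,-1.0,0],
    [0,0,-1.1,0],
    [0,0,-1.2,0],
    [0,0,-1.25,0],
    [0,0,-1.3,0],
    [0,0,-1.3,0]
  ]
}}

```text
time: 22.92
ee_pos: [0.5112, -0.2185, 0.0702]
tcp_rot: [-180.0, 0.0, 86.4]
wrist_force: [1.1, 0.3, -2.4]
opening: 0.0111
grasp_force: 59.8
```

{"op": "servo_tool", "data": {
  "moves": [
    [0,0,-0.03,0],
    [0,0,-0.06,0],
    [0,0,-0.09,0],
    [0,0,-0.12,0],
    [0,0,-0.15,0],
    [0,0,-0.15,0]
  ]
}}

```text
time: 23.42
ee_pos: [0.5114, -0.2186, 0.0696]
tcp_rot: [180.0, 0.0, 86.4]
wrist_force: [-2.1, 1.5, 5.3]
opening: 0.0106
grasp_force: 60.9
```

Seated: TCP z is 69.6 mm, exactly the predicted fully-down height, with a light contact force. I release and retreat upward.

{"op": "servo_tool", "data": {
  "moves": [
    [0,0,0.08,0],
    [0,0,0.08,0],
    [0,0,0.08,0],
    [0,0,0.08,0],
    [0,0,0.08,0],
    [0,0,0.5,0],
    [0,0,1.5,0],
    [0,0,3,0],
    [0,0,5,0],
    [0,0,8,0],
    [0,0,11,0],
    [0,0,14,0],
    [-2,4,15,0],
    [-4,8,15,0],
    [-6,12,15,0],
    [-8,16,15,0],
    [-10,20,15,0],
    [-10,22,15,0],
    [-10,22,15,0]
  ],
  "claw": 0.4
}}

```text
time: 25.0
ee_pos: [0.4097, 0.0058, 0.2205]
tcp_rot: [179.9, -0.1, 86.7]
wrist_force: [0.7, -0.8, -0.3]
opening: 0.0516
grasp_force: 0.0
```

```bash
python3 - <<'E'
from h import *
im=mean("scene",4).astype(np.uint8);np.save("s5.npy",im);o=get_obs();print(o["ee_pos"],o["wrist_force"],o["time"])
cv2.imwrite("pics/s5.png",cv2.resize(im[140:262,185:345,::-1],None,fx=5,fy=4.9,interpolation=cv2.INTER_CUBIC))
E
```

```text
[0.41149983 0.00111767 0.21938146] [-0.00941008 -0.12290047 -0.53928363] 25.2
```

View pics/s5.png

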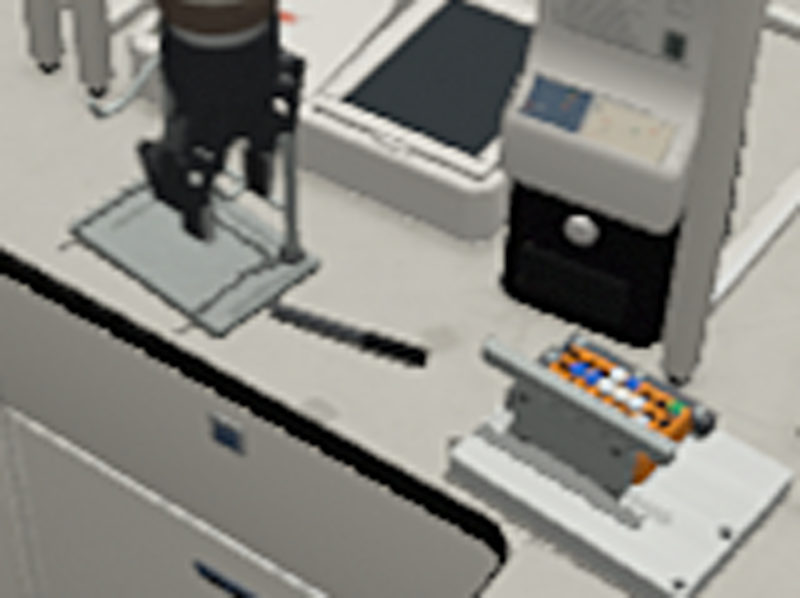

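The keeper stands upright and fully down in front of the rack, and the marker and stand are undisturbed. One last numeric check of the rack against the rails from the unobstructed s3 frame.

```bash
python3 - <<'E'
from h import *
im=np.load("s3.npy").astype(float);sat=im[:,:,0]-im[:,:,2]
R=lambda *p:px((268,202),p);d=[.5244,-.2514,-.0635];c,s=np.cos(d[2]),np.sin(d[2])
def loc(P):
    e=P[:,:2]-np.array(d[:2]);return np.c_[c*e[:,0]+s*e[:,1],-s*e[:,0]+c*e[:,1]]*1e3
for n,a,b,z,ax in("near bottom",(195,205),(400,330),.024,0),("right bottom",(405,330),(500,240),.024,1),("near top",(205,165),(400,285),.052,0),("left top",(200,165),(270,85),.052,1),("right top",(410,290),(500,205),.052,1):
    l=loc(onz("scene",edge(im,*R(a,b),ch=sat if z<.03 or "top" in n and "near" not in n else None),z));k=np.polyfit(l[:,1-ax],l[:,ax],1);print(n,"mean %.1f std %.1f slope %.3f"%(np.median(l[:,ax]),l[:,ax].std(),k[0]))
E
```

```text
near bottom mean -3.3 std 0.4 slope 0.001
right bottom mean -21.1 std 0.4 slope 0.015
near top mean 3.3 std 4.1 slope 0.076
left top mean 82.2 std 0.4 slope -0.007
right top mean -18.1 std 5.7 slope -0.098
```

The rack's near side is parallel to the deck (slope 0.001). Its left and right edges are centred at deck y = 30.6, against 31 ± 1 expected, so it is home.

```bash
python3 -c "
from workcell import *
print(job_done())"
```

```text
the job is handed in; nothing more can be done
None
```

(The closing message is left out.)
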